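# Find the clamp bay that fits the feeler gauge

## Task

Stand the orange vial that is in the way of the grey clamp block upright in the white tray, and use the yellow-handled feeler gauge to find by feel which bay of the block is set to its blade: there the blade goes in all the way with a light, steady drag, while in the other two it is either stopped short or slides in loosely. Leave the yellow gauge in that bay, pushed fully home until its handle meets the face of the block, and let go of it. Leave the blue gauge, the bottle, the beaker and the clear vial where they stand.

Things in the scene. Friction and masses are not known exactly. Their poses are not given: they have to be found in the camera images.
- yellow_gauge: The feeler gauge with the yellow handle, lying flat on its handle on the worktop, 0.12 kg. Handle 70 x 18 x 34 mm (along its x, y, z), to be gripped across its 18 mm width (y) from above; origin at the centre of the handle's underside, z up. From the handle's front end (x = +35 mm) a flat steel blade sticks out along +x: 80 mm long, 24 mm wide, 6 mm thick, its underside 14 mm above the origin (14 to 20 mm).
- yellow_shoulder (a point): Point on the yellow gauge's handle front face (its shoulder, x = +35 mm), at the level of the blade's underside (z = 14 mm), mid-width.
- yellow_tip (a point): Middle of the blade's end on the yellow gauge, at x = +115 mm, at the level of the blade's underside.
- blue_gauge: A like gauge with a blue handle (same handle, blade 9 mm thick), for another block: a bystander. Origin and axes as for the yellow one. The two gauges swap sides between starts.
- clamp_block: Grey clamp block, aluminium roof, three screw heads, fixed: 100 deep (x) x 190 wide (y) x 64 mm high, screw heads to 76. Origin: centre of its underside; +x away from the robot; front face at x = -50. Three bays at y = +62, 0, -62, alike outside: mouths 40 wide, 14 high, 30 to 44 mm above the worktop; flat floor at 30 mm, 92 mm deep. A hidden upper jaw, 10 mm or more in, sets each gap.
- mouth_1 (a point): Middle of the lower edge of the left-hand (block's +y) mouth, in the front face at bay-floor level, 30 mm above the worktop; axes as the block's: x leads in, z up. One of the three bays, which changes from start to start, is too tight: its jaw is fixed and stops the 6 mm blade dead about 24 mm in.
- mouth_2 (a point): The same point of the middle mouth (block's y = 0), same axes. One of the three bays, which changes from start to start, is too loose: its jaw leaves 11 mm, so the blade slides in with almost no force felt.
- mouth_3 (a point): The same point of the right-hand (block's -y) mouth, same axes. One of the three bays, which changes from start to start, fits: a sprung shoe presses down on the blade with about 4 to 6 N. It is first met 23 to 38 mm in, takes up to some 14 N to enter, then the blade drags steadily with 1 to 8 N (most when it lies on the bay floor; held clear of it, the push down is felt as well).
- orange_vial: Vial with orange content and black cap, 26 mm across, 91 mm high, upright on the worktop 25 to 65 mm in front of the clamp block's face, in the way of the bays; to be taken across its round body from above. Origin at the centre of its underside.
- tray: Shallow white tray, fixed, 75 (x) x 170 (y) x 14 mm, floor 2 mm thick, walls 2 mm; origin at the centre of its underside.
- bottle: Clear glass bottle with black cap, 59 mm across, 116 high, loose bystander; origin at the centre of its underside.
- beaker: Glass beaker, 66 mm across, 87 high, loose bystander; origin at the centre of its underside.
- clear_vial: Clear empty vial with a grey cap, 22 mm across, 78 high, loose bystander; origin at the centre of its underside.
Mind the look-alikes: they are no part of the job. Leave any pink look-alike of the orange_vial alone.

How it is judged (in metres and radians):
At the end, for the whole second after the job is handed in: Yellow gauge at rest in a bay, its handle front within 8 mm of the block face, within 12 mm sideways, 5 mm in height, 0.2 rad, pinched by the sprung jaw (contact forces sum over 4.5 N; only the fitting bay does this). Orange vial upright (0.15 rad) and still on the floor of the white tray (((x of yellow_shoulder in the frame of mouth_1 above -0.008 m and y of yellow_shoulder in the frame of mouth_1 between -0.012 and 0.012 m and z of yellow_shoulder in the frame of mouth_1 between -0.005 and 0.006 m) or (x of yellow_shoulder in the frame of mouth_2 above -0.008 m and y of yellow_shoulder in the frame of mouth_2 between -0.012 and 0.012 m and z of yellow_shoulder in the frame of mouth_2 between -0.005 and 0.006 m) or (x of yellow_shoulder in the frame of mouth_3 above -0.008 m and y of yellow_shoulder in the frame of mouth_3 between -0.012 and 0.012 m and z of yellow_shoulder in the frame of mouth_3 between -0.005 and 0.006 m)) and contact force between yellow_gauge and anything else above 4.5 N and angle between orange_vial's own z axis and vertical below 0.15 rad and linear speed of each of orange_vial, yellow_gauge below 0.02 m/s and z of orange_vial in the frame of tray below 0.008 m and x of orange_vial in the frame of tray between -0.036 and 0.036 m and y of orange_vial in the frame of tray between -0.083 and 0.083 m and angle between the x axis of yellow_gauge and the x axis of clamp_block, either way round below 0.2 rad); the robot touches nothing.
It fails at once if a bystander (blue gauge, bottle, beaker or clear vial) is shifted by more than 30 mm or knocked over (distance of any of blue_gauge, bottle, beaker, clear_vial from where it was at the start of the episode above 0.03 m or angle between any of blue_gauge, bottle, beaker, clear_vial's own z axis and vertical above 0.5 rad).
It fails at once if the orange vial is knocked over (angle between orange_vial's own z axis and vertical above 0.6 rad).
It also fails if it takes over 70 s, if anything falls off the work surface, if the arm or the gripper's body presses on something with over 40 N, if the wrist force passes 120 N, or if a joint passes its speed limit or range.

## Robot

A 6-joint arm with a two-finger parallel gripper is mounted at the origin on a cart in front of the work surface, level with it; the furniture and walls round the work are solid. World frame = base frame: x ahead of the robot, y to its left, z up, the work surface at z = 0. Lengths are in mm, angles in rad, forces in N, time in s.
With the tool pointing down it reaches from about 300 to 775 mm from the base axis. Payload 14.6 kg.
Tool frame: the origin (TCP) lies between the finger pads; the fingertips stand 25 mm ahead of it and the grasp point (between the pads) lies 6 mm ahead of it; z points along the fingers, y is the line along which they close (so a half turn about z gives the same grasp; the last joint's range is limited). The gripper opens to 94 mm and grips with 3 to 60 N. Pads are 16 mm wide; open, the fingers measure 119 mm over their backs; the gripper's body (75 mm by 177 mm) begins 78 mm behind the grasp point.
Start: joints at [1.217, 0.3, 1.521, -0, 1.321, -0.067], TCP at [155.584, 527.525, 230.446] pointing down, gripper open.
Joint ranges: [-3.03, 3.03], [-0.79, 2.21], [0.23, 2.52], [-1.04, 4.18], [0, 3.07], [-2.55, 2.55]. Speed limits (rad/s): [2.22, 2.22, 2.57, 3.14, 3.14, 3.14].

## Interface

Orientations are given as [roll, pitch, yaw] about the fixed x, y, z axes, in that order (R = Rz(yaw) Ry(pitch) Rx(roll)).
In Python, from cell import manip gives the robot as it stands. The module is installed in compiled form; this text tells all that it offers.
- The arm moves only by the tool step_arm, never from a script. Its argument "series" is one flat list of numbers, 5 for each row, row after row: the shift along the world's x, y, z in mm, then the turn about the world's z in rad, then the closure, from 0 (fully open) to 1 (shut). In form: [dx, dy, dz, spin, jaw, dx, dy, dz, spin, jaw, ...]. A call has 1 to 20 rows; each row shifts and turns the commanded pose from where the row before left it; what a row does not reach is not made up. A row lasts 1/8 s, in which the tool goes at most 62.5 mm and 10.7 degrees, less where a joint would pass 70% of its speed; a pose out of reach is approached as far as the arm can. A call is refused whole if a number of a shift passes 62.5 or a number of a turn 0.188, either way. A call with a gripper value outside its range is refused whole. The fingers move at their own pace and stop on an object; "squeeze" is the grip in N (left out, the last holds). Time passes only in rows, so rows that do not move let the fingers close. It gives the time, the measured TCP pose, the force, the opening and the grip force at its end, in the units of the state.
- manip.read_state(): the state, without advancing time (a new reading comes with each control period).
- manip.camera(name): name is "side" or "top"; returns (picture, depth): 400x640x3 uint8, blue, green, red; 400x640 float32, mm along the optical axis (not along the pixel's ray), 0 where there is no reading.
- manip.camera_info(name): a dict with "fovy" (degrees; the focal length in pixels is half the picture's height over the tangent of half this angle, whatever the lens; pixels are square), "cx", "cy" (the principal point, pixels), "k1" (the pictures are not rectified: a ray, as slopes to the right and down, at radius r is drawn at 1 + k1 r^2 times it, then the intrinsics apply), "eye" and "orientation" of the camera in the world. Camera axes: x right, y down, z forward; pixel columns grow to the right and rows downward; lengths in mm; the calibration is good to about 2 mm. A picture is of the moment at which its call begins. camera_info takes no time and is no camera call.
- manip.sign_off(): hands the job in; it is judged then, once.
The state is a dict: "clock": time; "joints": joint angles; "qd": joint speeds; "effort": joint torques, N m; "eef_pos": TCP position; "eef_rot": TCP orientation; "wrist_force": force on the tool from outside, world axes, zero at the start; "moment": the same for the moment, N m; "finger_gap": finger opening in mm; "finger_force": force on a finger pad.
Only numpy, scipy, OpenCV 4.12 (cv2) and the standard library are available. Lean on these libraries where they do the work, as an engineer would, in place of code of your own. Each camera call takes 0.05 s, during which the arm holds its last target. There are 200 camera calls.

## Working session

There is one attempt and no reset: what is moved stays moved. The work goes in short steps, Python scripts to look and compute and a tool call to move; the robot and the scene stay as the last step left them, time stands still between calls to the robot, and variables do not carry over. Pictures are saved under pics/ and viewed, at most 10 in all, crops included, and the job is handed in when it is done.

Besides the shell and the picture viewer there is one more tool, called after "Call:" as a command line: name --argument value ..., lists and objects as JSON in quotes. step_arm: Moves the arm, as the interface text tells. Its arguments: {"type":"object","properties":{"series":{"type":"array"},"squeeze":{"type":"number"}},"required":["series"]}

```bash
mkdir -p pics; cat > h.py <<'E'
import numpy as np, cv2
from scipy.spatial.transform import Rotation as R
from cell import manip
def cloud(name):
    im,d=manip.camera(name); i=manip.camera_info(name)
    f=200/np.tan(np.radians(i["fovy"])/2)
    K=np.array([[f,0,i["cx"]],[0,f,i["cy"]],[0,0,1.]])
    v,u=np.mgrid[0:400,0:640].astype(float)
    p=cv2.undistortPoints(np.stack([u,v],-1).reshape(-1,1,2),K,np.array([i["k1"],0,0,0,0.])).reshape(400,640,2)
    c=np.dstack([p*d[...,None],d])
    o=np.array(i["orientation"],float)
    M=o if o.shape==(3,3) else R.from_euler('xyz',o).as_matrix()
    W=c@M.T+np.array(i["eye"]); W[d==0]=np.nan
    return im,d,W
E
python3 - <<'E'
from h import *
for n in("top","side"):
    print(manip.camera_info(n)); im,d,W=cloud(n); cv2.imwrite(f"pics/{n}0.png",im); np.save(n+"0.npy",W)
print(manip.read_state())
E
```

```text
{'fovy': 51.90126572858283, 'cx': 322.3000248076953, 'cy': 204.54971750787195, 'k1': -0.009729999126318415, 'eye': array([ 409.17531952,   48.94684728, 1403.5925852 ]), 'orientation': array([-3.0203026 , -0.00508836, -1.54658578])}
{'fovy': 44.364212277788866, 'cx': 313.560324061632, 'cy': 201.09576959116634, 'k1': -0.028167323010001896, 'eye': array([  -71.56336337, -1233.29233849,   649.67653313]), 'orientation': array([-1.94772889,  0.02316721, -0.473425  ])}
{'clock': 0.1, 'joints': array([ 1.21739691e+00,  3.00423542e-01,  1.52153193e+00,  3.91460199e-06,
        1.32067859e+00, -6.66322375e-02]), 'qd': array([-0.00053594, -0.00011014, -0.00287426, -0.00120667,  0.00069284,
        0.00109496]), 'effort': array([ 3.67532397e-03, -5.32644618e+01, -3.53288984e+01,  7.10645481e-02,
        2.34445289e-02, -6.30846159e-06]), 'eef_pos': array([155.51521178, 527.33685896, 229.93318737]), 'eef_rot': array([-3.14055381e+00, -7.31235728e-05,  2.85482447e+00]), 'wrist_force': array([-0.89220801,  0.23020434,  0.85506212]), 'moment': array([0.04335452, 0.03557031, 0.01167798]), 'finger_force': 0.0, 'finger_gap': 93.98828747931456}
```

View pics/top0.png

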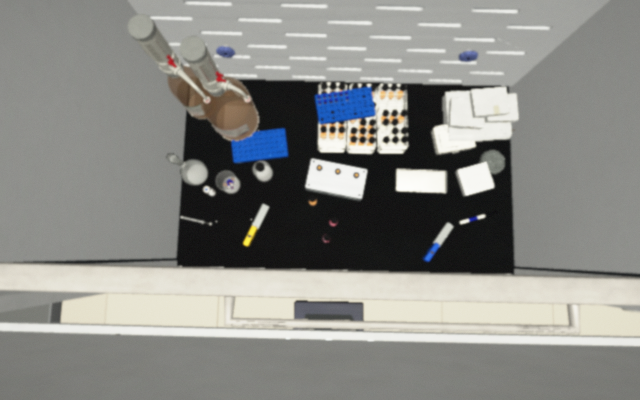

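View pics/side0.png

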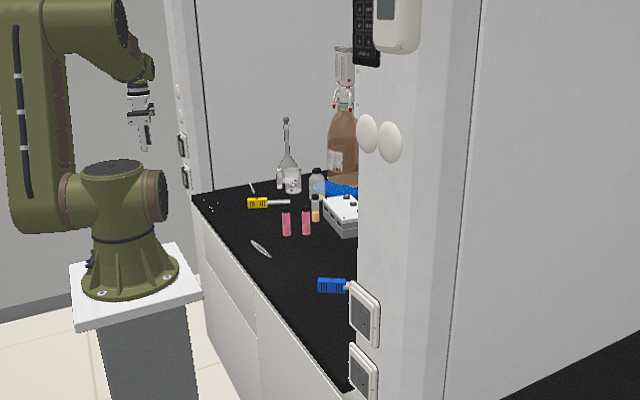

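The top view shows the block at (336,178), orange vial at (312,202), pink look-alikes at (333,222) and (326,239), the yellow gauge at (256,225) with its blade pointing up and right, and the tray at (421,181). The side view confirms these; part of the scene is hidden by a pillar.

```bash
cat > m.py <<'E'
from h import *
W=np.load("top0.npy"); im=cv2.imread("pics/top0.png"); hsv=cv2.cvtColor(im,cv2.COLOR_BGR2HSV)
def at(u,v): return W[v,u].round()
for n,p in dict(vial=(312,202),pink1=(333,222),pink2=(326,239),bot=(228,182),b2=(262,170),cv=(208,190),b3=(194,172),table=(290,230)).items(): print(n,at(*p))
def rect(n,m):
    P=W[m]; P=P[~np.isnan(P).any(1)]
    r=cv2.minAreaRect(P[:,:2].astype(np.float32)); print(n,len(P),P[:,2].min().round(),np.median(P[:,2]).round(),P[:,2].max().round(),P[:,:2].mean(0).round(1),r,"\n",cv2.boxPoints(r).round(1).tolist())
def box(u0,u1,v0,v1):
    b=np.zeros((400,640),bool); b[v0:v1,u0:u1]=1; return b
Z=W[...,2]; g=hsv[...,2]
rect("block",box(300,375,152,205)&(Z>50)&(Z<90)&(g>60))
rect("tray",box(390,450,165,200)&(Z<40)&(g>90))
y=box(238,275,200,250)
rect("yel",y&(hsv[...,1]>120)&(g>100)&(Z>20)); rect("yblade",y&(hsv[...,1]<80)&(g>100)&(Z>8))
rect("yall",y&(g>90)&(Z>8))
o=box(303,322,192,212); rect("orange",o&(Z>60))
rect("or2",o&(Z>20))
for n,b in dict(p1=(325,342,214,230),p2=(318,334,231,247)).items(): rect(n,box(*b)&(Z>60))
E
python3 m.py
```

```text
vial [579.  80.  73.]
pink1 [514.  11.  92.]
pink2 [459.  32.  91.]
bot [646. 368.  27.]
b2 [673. 242. 111.]
cv [609. 420.  78.]
b3 [665. 465.  91.]
table [490. 154.   0.]
block 1734 51.0 65.0 90.0 [660.3   3.3] ((639.5091552734375, 6.297637939453125), (190.45327758789062, 147.04254150390625), 80.28042602539062) 
 [[551.0, -75.0999984741211], [695.9000244140625, -100.0], [728.0999755859375, 87.69999694824219], [583.0999755859375, 112.5999984741211]]
tray 1221 -9.0 3.0 23.0 [ 672.3 -292.5] ((672.892578125, -292.9275817871094), (179.2434844970703, 84.84500122070312), 89.25344848632812) 
 [[629.2999877929688, -382.0], [714.0999755859375, -383.1000061035156], [716.5, -203.89999389648438], [631.5999755859375, -202.8000030517578]]
yel 119 20.0 33.0 40.0 [466.4 284.6] ((466.59375, 285.3947448730469), (18.546977996826172, 66.60476684570312), 67.03916931152344) 
 [[432.29998779296875, 289.79998779296875], [493.6000061035156, 263.8999938964844], [500.8999938964844, 280.8999938964844], [439.5, 306.8999938964844]]
yblade 172 12.0 20.0 26.0 [535.1 254. ] ((534.1746215820312, 254.33953857421875), 
[... 999 characters left out ...]
000305175781], [600.2999877929688, 89.5999984741211], [577.7999877929688, 90.19999694824219]]
p1 51 65.0 90.0 95.0 [519.7   8. ] ((519.5906372070312, 8.49726676940918), (21.4741268157959, 22.47313690185547), 5.292673110961914) 
 [[507.8999938964844, 18.700000762939453], [509.8999938964844, -3.700000047683716], [531.2999877929688, -1.7000000476837158], [529.2000122070312, 20.700000762939453]]
p2 51 66.0 90.0 98.0 [464.1  30.4] ((464.2556457519531, 30.12206268310547), (21.69894790649414, 22.464141845703125), 1.1387207508087158) 
 [[453.20001220703125, 41.099998474121094], [453.6000061035156, 18.700000762939453], [475.29998779296875, 19.100000381469727], [474.8999938964844, 41.599998474121094]]
```

```bash
python3 - <<'E'
import cv2
a=cv2.imread("pics/top0.png")[150:265,180:460]
cv2.imwrite("pics/topc.png",cv2.resize(a,(800,328),interpolation=cv2.INTER_CUBIC))
E
```

```text
(no output)
```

View pics/topc.png

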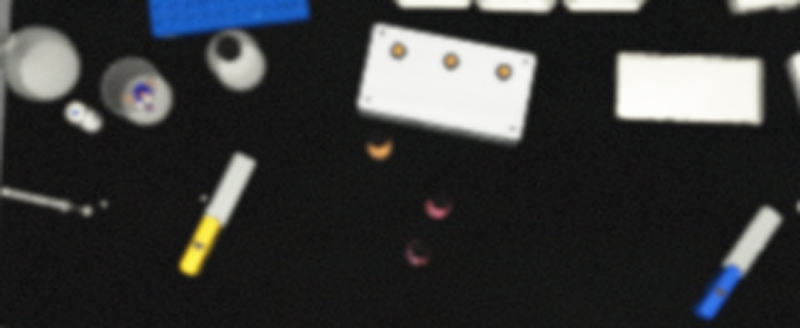

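The crop shows the block's roof turned slightly, with the vial in front of its left half. The tray is clear.

```bash
cat >> m.py <<'E'
print("----")
S=np.load("side0.npy"); si=cv2.imread("pics/side0.png")
m=(box(300,375,152,205)&(np.abs(Z-64)<5)&(g>150)).astype(np.uint8)
m=cv2.morphologyEx(m,cv2.MORPH_OPEN,np.ones((5,5)))>0
rect("roof",m)
h2=cv2.cvtColor(si,cv2.COLOR_BGR2HSV)
b=box(308,322,195,222)&(S[...,2]>10)&(h2[...,2]>30)&(S[...,0]<640)
P=S[b]; P=P[~np.isnan(P).any(1)]; print("side vial",np.median(P,0).round(),len(P))
b=box(310,321,208,222)&(h2[...,1]>100); P=S[b]; print("side orange",np.nanmedian(P,0).round(),len(P))
b=box(246,268,196,210)&(h2[...,1]>120); P=S[b]; print("side yel",np.nanmedian(P,0).round(),len(P))
E
python3 m.py | sed -n '/----/,$p'
```

```text
----
roof 650 59.0 64.0 69.0 [656.1  13.6] ((662.4497680664062, 3.5766143798828125), (184.51902770996094, 98.2510757446289), 80.55872344970703) 
 [[598.9000244140625, -79.4000015258789], [695.7999877929688, -95.5], [726.0, 86.5], [629.0999755859375, 102.5999984741211]]
side vial [582.  70.  54.] 202
side orange [584.  70.  21.] 68
side yel [466. 282.  14.] 244
```

Call:
step_arm --series '[54,-56,0,0.03,0,54,-56,0,0.03,0,54,-56,0,0.03,0,54,-56,0,0.03,0,54,-56,0,0,0,54,-56,0,0,0,54,-56,0,0,0,54,-56,0,0,0,0,0,0,0,0,0,0,0,0,0]' --squeeze 25

```text
clock: 1.35
eef_pos: [502.2, 167.8, 230.1]
eef_rot: [-3.141, -0.001, 2.974]
wrist_force: [0.2, 0.2, 0.2]
finger_gap: 94.4
finger_force: 0.0
```

Call:
step_arm --series '[29,-30,0,0,0,29,-30,0,0,0,28,-29,0,0,0,0,0,-40,0,0,0,0,-40,0,0,0,0,0,0,0]'

```text
clock: 2.1
eef_pos: [586.9, 79.9, 148.3]
eef_rot: [-3.14, -0.005, 2.977]
wrist_force: [-0.2, 0.2, 0.6]
finger_gap: 94.1
finger_force: 0.0
```

Call:
step_arm --series '[1,-1,-40,0,0,0,0,-40,0,0,0,0,-12,0,0,0,0,0,0,0.3,0,0,0,0,0.6,0,0,0,0,1,0,0,0,0,1,0,0,0,0,1,0,0,0,0,1,0,0,0,0,1]'

```text
clock: 3.35
eef_pos: [589.6, 77.6, 58.4]
eef_rot: [3.142, -0.0, 2.975]
wrist_force: [-0.4, -0.6, 0.5]
finger_gap: 27.2
finger_force: 0.2
```

Call:
step_arm --series '[0,0,0,0,1,0,0,0,0,1,0,0,20,0,1,0,0,40,0,1,0,0,50,0,1,0,0,0,0,1]'

```text
clock: 4.1
eef_pos: [591.2, 77.7, 173.8]
eef_rot: [3.14, 0.008, 2.975]
wrist_force: [-0.0, 0.4, -0.8]
finger_gap: 25.1
finger_force: 25.0
```

Call:
step_arm --series '[0,-40,0,0,1,0,-40,0,0,1,5,-40,0,0,1,10,-40,0,0,1,10,-40,0,0,1,12,-40,0,0,1,12,-40,0,0,1,13,-40,0,0,1,13,-40,0,0,1,0,0,0,0,1,0,0,0,0,1]'

```text
clock: 5.48
eef_pos: [664.4, -281.8, 168.0]
eef_rot: [3.141, -0.001, 2.975]
wrist_force: [0.3, 0.5, -0.9]
finger_gap: 24.9
finger_force: 25.0
```

Call:
step_arm --series '[4,-3,-35,0,1,0,0,-35,0,1,0,0,-25,0,1,0,0,-5,0,1,0,0,0,0,1,0,0,0,0,1]'

```text
clock: 6.22
eef_pos: [669.2, -285.4, 70.1]
eef_rot: [-3.141, 0.002, 2.975]
wrist_force: [-1.3, 0.2, -1.2]
finger_gap: 25.3
finger_force: 25.0
```

```bash
python3 - <<'E'
from h import *
im,d,W=cloud("top"); cv2.imwrite("pics/t1.png",cv2.resize(im[140:240,360:500],(700,500)))
print(manip.read_state()["eef_pos"],manip.read_state()["wrist_force"])
E
```

```text
[ 669.13187398 -285.43480741   69.93408726] [0.73622424 0.54725485 0.24968797]
```

View pics/t1.png

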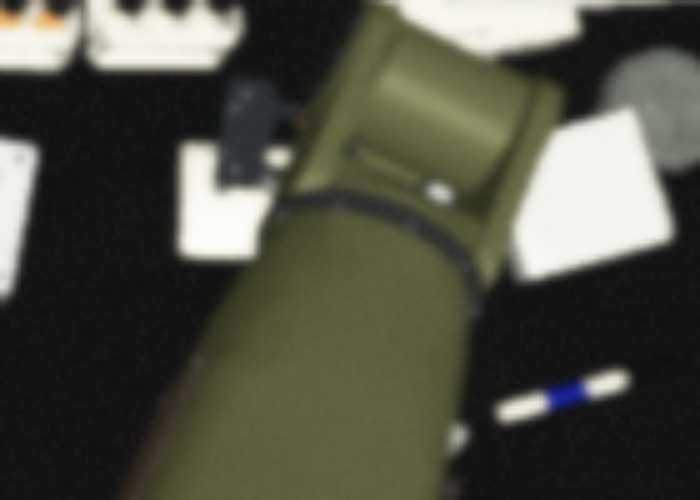

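The arm hides the tray from above, so I'll lower by feel.

Call:
step_arm --series '[0,0,-5,0,1,0,0,-3,0,1,0,0,-2,0,1,0,0,0,0,1]'

```text
clock: 6.78
eef_pos: [669.0, -285.5, 60.3]
eef_rot: [-3.141, 0.001, 2.975]
wrist_force: [-6.8, 3.0, 13.7]
finger_gap: 25.5
finger_force: 25.0
```

Contact (about 14 N). Release, then lift.

Call:
step_arm --series '[0,0,0.5,0,0.9,0,0,0,0,0.6,0,0,0,0,0.3,0,0,0,0,0,0,0,0,0,0,0,0,0,0,0,0,0,20,0,0,0,0,50,0,0,0,0,60,0,0,-20,30,30,0,0,-20,60,0,0,0,-20,60,0,0,0,-20,60,0,0,0,-20,60,0,0,0,-20,60,0,0,0]'

```text
clock: 8.65
eef_pos: [549.1, 42.8, 220.7]
eef_rot: [3.141, 0.002, 2.975]
wrist_force: [0.4, 0.2, 0.7]
finger_gap: 94.3
finger_force: 0.0
```

```bash
python3 - <<'E'
from h import *
im,d,W=cloud("top"); cv2.imwrite("pics/t2.png",cv2.resize(im[150:265,200:460],(800,354),interpolation=cv2.INTER_CUBIC))
Z=W[165:200,390:450]; m=Z[...,2]>60; print(m.sum(),np.median(Z[m],0))
E
```

```text
66 [ 667.0813245  -281.67949313   90.36039081]
```

View pics/t2.png

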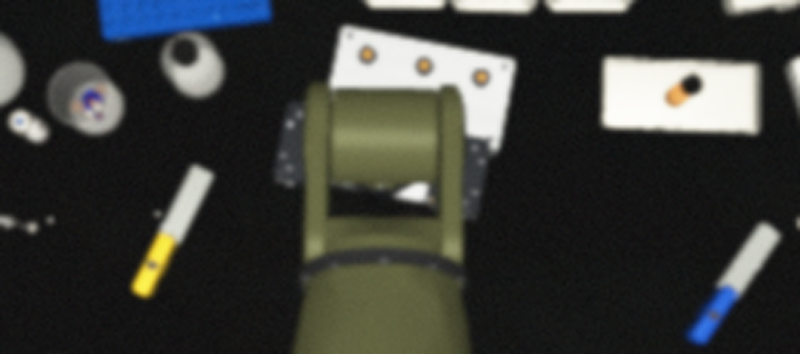

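The vial stands upright in the tray at (667,-282). Now the yellow gauge.

Call:
step_arm --series '[-14,40,0,-0.064,0,-14,40,0,-0.064,0,-14,40,0,-0.064,0,-14,40,0,-0.064,0,-13,41,0,0,0,-13,41,0,0,0,0,0,-50,0,0,0,0,-50,0,0,0,0,-30,0,0,0,0,0,0,0]' --squeeze 60

```text
clock: 9.95
eef_pos: [467.4, 282.8, 88.5]
eef_rot: [-3.14, -0.001, 2.719]
wrist_force: [0.1, 0.5, 1.1]
finger_gap: 94.2
finger_force: 0.0
```

Call:
step_arm --series '[0,2,-40,0,0,0,0,-20,0,0,0,0,0,0,0.4,0,0,0,0,0.7,0,0,0,0,1,0,0,0,0,1,0,0,0,0,1,0,0,0,0,1,0,0,0,0,1,0,0,0,0,1,0,0,0,0,1,0,0,0,0,1]'

```text
clock: 11.45
eef_pos: [467.8, 285.1, 28.9]
eef_rot: [-3.142, 0.0, 2.719]
wrist_force: [0.6, 0.4, -1.2]
finger_gap: 17.6
finger_force: 60.0
```

Call:
step_arm --series '[0,0,30,0,1,0,0,50,0,1,3,-30,20,0.043,1,3,-32,0,0.043,1,3,-32,0,0.043,1,3,-32,0,0.043,1,3,-32,0,0.043,1,2,-31,0,0.043,1,0,0,0,0,1,0,0,-40,0,1,0,0,-20,0,1,0,0,0,0,1]'

```text
clock: 12.95
eef_pos: [484.0, 96.7, 67.8]
eef_rot: [-3.141, -0.003, 2.977]
wrist_force: [0.5, -0.5, -0.8]
finger_gap: 17.5
finger_force: 60.0
```

```bash
python3 - <<'E'
from h import *
im,d,W=cloud("top"); np.save("t3.npy",W)
im2,d2,S=cloud("side"); np.save("s3.npy",S)
a=cv2.resize(im[150:265,250:390],(600,493),interpolation=cv2.INTER_CUBIC); cv2.imwrite("pics/t3.png",a)
cv2.imwrite("pics/s3.png",cv2.resize(im2[150:270,220:380],(800,600),interpolation=cv2.INTER_CUBIC))
print(manip.read_state()["eef_pos"])
E
```

```text
[485.12345661  96.6067441   69.61795762]
```

View pics/t3.png

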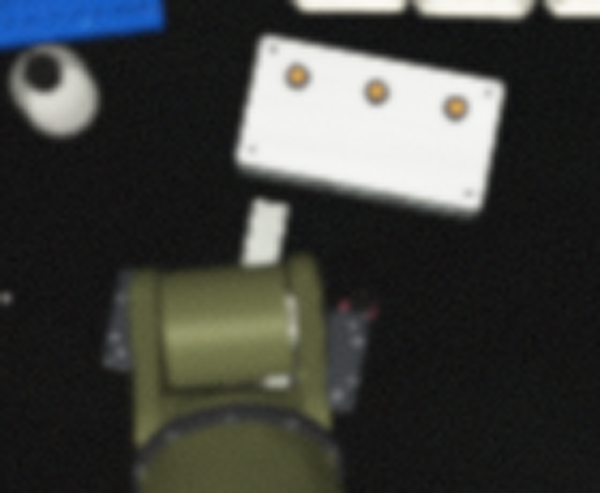

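View pics/s3.png

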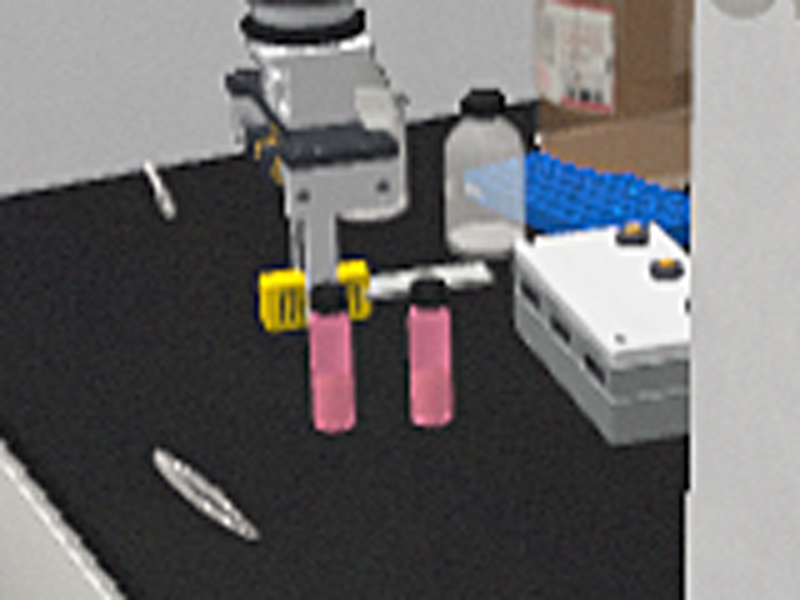

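The gauge is held level in front of the left bay, and both pink vials are clear of it. I'll measure the blade against the block in the same top image.

```bash
python3 - <<'E'
from h import *
W=np.load("t3.npy"); Z=W[...,2]
def bx(u0,u1,v0,v1,lo,hi):
    b=np.zeros((400,640),bool); b[v0:v1,u0:u1]=1; P=W[b&(Z>lo)&(Z<hi)]; r=cv2.minAreaRect(P[:,:2].astype(np.float32)); print(len(P),np.median(P[:,2]),P[:,:2].mean(0),r,cv2.boxPoints(r).round(1).tolist())
bx(303,320,195,210,30,75)
bx(300,372,155,203,58,71)
E
```

```text
92 58.54621551568641 [576.55473765  81.16562397] ((576.153076171875, 81.0415267944336), (23.275272369384766, 42.08570861816406), 80.05770111083984) [[553.4000244140625, 73.19999694824219], [594.9000244140625, 65.9000015258789], [598.9000244140625, 88.9000015258789], [557.4000244140625, 96.0999984741211]]
1611 64.1742369073902 [659.57637592   3.63539378] ((640.75341796875, 6.0310516357421875), (190.0232696533203, 144.7914581298828), 80.05294799804688) [[553.0, -75.0], [695.5999755859375, -100.0999984741211], [728.5, 87.0999984741211], [585.9000244140625, 112.0999984741211]]
```

Call:
step_arm --series '[0,0,-12,0,1,0,0,-11,0,1,0,0,0,0,1,0,0,0,0,1]'

```text
clock: 13.55
eef_pos: [484.9, 96.1, 46.0]
eef_rot: [-3.142, 0.0, 2.977]
wrist_force: [-0.5, 0.3, -1.3]
finger_gap: 17.9
finger_force: 60.0
```

Call:
step_arm --series '[9.86,-1.7,0.5,0,1,9.86,-1.7,0,0,1,9.86,-1.7,0,0,1,7.9,-1.36,0,0,1,7.9,-1.36,0,0,1,0,0,0,0,1]'

```text
clock: 14.3
eef_pos: [530.6, 88.1, 46.3]
eef_rot: [-3.142, 0.0, 2.977]
wrist_force: [-0.3, -0.1, -1.5]
finger_gap: 17.6
finger_force: 60.0
```

Call:
step_arm --series '[2.96,-0.5,0,0,1,2.96,-0.5,0,0,1,0,0,0,0,1]'

```text
clock: 14.68
eef_pos: [536.3, 87.2, 46.5]
eef_rot: [3.142, 0.0, 2.977]
wrist_force: [-0.5, -0.3, -0.8]
finger_gap: 17.5
finger_force: 60.0
```

Call:
step_arm --series '[2.96,-0.5,0,0,1,0,0,0,0,1]'

```text
clock: 14.92
eef_pos: [539.2, 86.7, 46.4]
eef_rot: [3.142, 0.0, 2.977]
wrist_force: [-0.2, 0.3, -2.2]
finger_gap: 17.7
finger_force: 60.0
```

Call:
step_arm --series '[2.96,-0.5,0,0,1,0,0,0,0,1]'

```text
clock: 15.18
eef_pos: [542.1, 86.2, 46.3]
eef_rot: [-3.142, -0.0, 2.977]
wrist_force: [-0.4, 0.1, -1.7]
finger_gap: 17.9
finger_force: 60.0
```

Call:
step_arm --series '[2.96,-0.5,0,0,1,2.96,-0.5,0,0,1,0,0,0,0,1]'

```text
clock: 15.55
eef_pos: [547.8, 85.2, 46.0]
eef_rot: [-3.141, -0.001, 2.977]
wrist_force: [-1.9, 1.2, -6.6]
finger_gap: 17.7
finger_force: 60.0
```

Call:
step_arm --series '[2.96,-0.5,0,0,1,2.96,-0.5,0,0,1,2.96,-0.5,0,0,1]'

```text
clock: 15.92
eef_pos: [557.0, 83.7, 46.3]
eef_rot: [-3.142, -0.0, 2.977]
wrist_force: [-1.6, -0.3, -6.4]
finger_gap: 17.7
finger_force: 60.0
```

Downward push of about 5 N plus a steady drag means the sprung shoe: bay 1 fits. Push it home.

Call:
step_arm --series '[5.9,-1.0,0,0,1,5.9,-1.0,0,0,1,5.9,-1.0,0,0,1,4.9,-0.85,0,0,1,2.96,-0.5,0,0,1,0,0,0,0,1]'

```text
clock: 16.68
eef_pos: [582.9, 79.3, 46.6]
eef_rot: [3.141, 0.001, 2.977]
wrist_force: [1.3, -0.8, -6.5]
finger_gap: 17.8
finger_force: 60.0
```

Call:
step_arm --series '[2,-0.34,0,0,1,2,-0.34,0,0,1,0,0,-0.7,0,1,0,0,0,0,1]'

```text
clock: 17.18
eef_pos: [586.6, 78.7, 45.8]
eef_rot: [3.142, 0.001, 2.977]
wrist_force: [0.4, 0.7, -6.4]
finger_gap: 17.9
finger_force: 60.0
```

Call:
step_arm --series '[2,-0.34,0,0,1,0,0,-0.7,0,1,0,0,0,0,1]'

```text
clock: 17.55
eef_pos: [588.6, 78.3, 45.2]
eef_rot: [3.142, 0.0, 2.977]
wrist_force: [-1.1, 0.8, -5.5]
finger_gap: 17.6
finger_force: 60.0
```

Call:
step_arm --series '[2,-0.34,0,0,1,0,0,0,0,1,0,0,0,0,1]'

```text
clock: 17.92
eef_pos: [590.2, 78.1, 45.1]
eef_rot: [-3.142, -0.001, 2.977]
wrist_force: [-4.8, 0.5, -2.8]
finger_gap: 17.7
finger_force: 60.0
```

Call:
step_arm --series '[1.5,-0.25,0,0,1,0,0,0,0,1]'

```text
clock: 18.18
eef_pos: [590.4, 78.1, 45.1]
eef_rot: [-3.141, -0.004, 2.977]
wrist_force: [-19.4, 2.3, 4.9]
finger_gap: 17.8
finger_force: 60.0
```

Call:
step_arm --series '[1.5,-0.25,0,0,1,0,0,0,0,1]'

```text
clock: 18.42
eef_pos: [590.7, 78.1, 45.0]
eef_rot: [-3.141, -0.007, 2.977]
wrist_force: [-29.3, 2.9, 12.3]
finger_gap: 18.0
finger_force: 60.0
```

The shoulder is home (hard stop). Relax, release and withdraw.

Call:
step_arm --series '[-2.5,0.4,0,0,1,0,0,0,0,0.7,0,0,0,0,0.5,0,0,0,0,0.5,0,0,0,0,0.5,0,0,20,0,0.5,0,0,50,0,0.5,0,0,60,0,0.5,-50,20,40,0,0.5,-60,30,0,0,0.5,-60,30,0,0,0.5,-60,30,0,0,0.5,0,0,0,0,0.5]'

```text
clock: 20.05
eef_pos: [374.4, 181.6, 214.0]
eef_rot: [3.14, 0.002, 2.98]
wrist_force: [0.4, 0.3, 0.2]
finger_gap: 46.8
finger_force: 0.0
```

```bash
python3 - <<'E'
from h import *
im,d,W=cloud("top"); im2,d2,S=cloud("side"); Z=W[...,2]
a=cv2.resize(im[150:265,200:460],(800,354),interpolation=cv2.INTER_CUBIC); b=im2[150:270,220:380]
cv2.imwrite("pics/fin.png",np.vstack([a[:, :],cv2.copyMakeBorder(cv2.resize(b,(320,240)),0,0,0,480,cv2.BORDER_CONSTANT)]))
h=cv2.cvtColor(im,cv2.COLOR_BGR2HSV); m=(h[...,1]>120)&(h[...,2]>100)&(h[...,0]>22)&(h[...,0]<35)&(Z>30)&(Z<70); m[:, :290]=0
P=W[m]; r=cv2.minAreaRect(P[:,:2].astype(np.float32)); print(len(P),np.median(P[:,2]),r)
T=W[165:200,390:450]; q=T[...,2]>60; print(np.median(T[q],0)); print(manip.read_state()["eef_pos"])
E
```

```text
113 49.08943451891628 ((588.8370361328125, 77.596923828125), (18.08563232421875, 67.80357360839844), 80.16940307617188)
[ 667.56536125 -281.93772776   89.88058158]
[376.93762222 180.63280476 213.68341779]
```

View pics/fin.png

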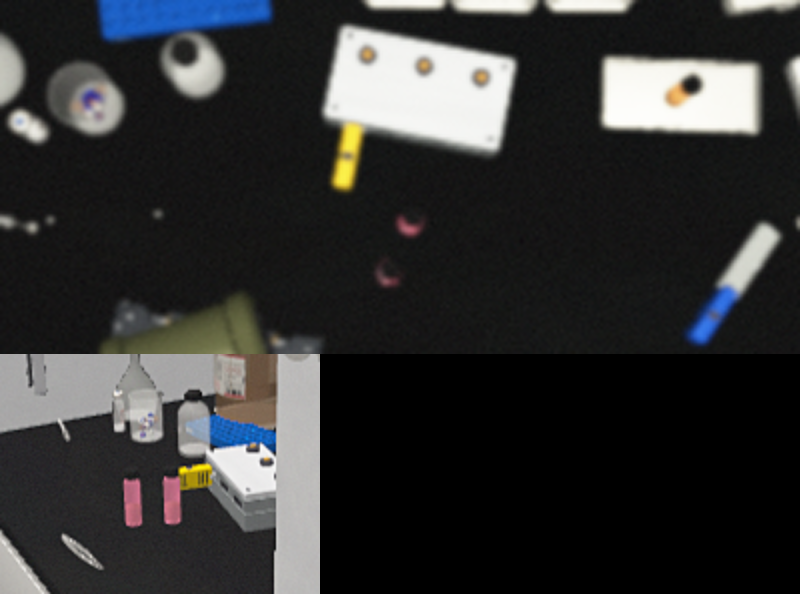

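The yellow handle sits level against the block face at the left bay, and the orange vial is upright in the tray. The other items have not moved.

```bash
python3 -c "
from cell import manip
print(manip.sign_off())"
```

```text
the job is handed in; nothing more can be done
None
```

I stood the orange vial upright in the tray and left the yellow gauge pushed fully home in the left-hand bay (`mouth_1`), which pressed down on the blade with about 5 N like the sprung shoe. I did not try the other two bays, and the hand-in gave no verdict.

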